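# Push the pink tip rack home into the loading nest

## Robot

A 6-joint arm with a two-finger parallel gripper is mounted at the origin on the work surface. World frame = base frame: x ahead of the robot, y to its left, z up, the work surface at z = 0. Lengths are in mm, angles in rad, forces in N, time in s.
With the tool pointing down it reaches from about 325 to 775 mm from the base axis. Payload 5.5 kg.
Tool frame: the origin (TCP) lies midway between the tips of the shut fingers; the grasp point (between the pads) lies 19 mm behind it; z points along the fingers, x is the direction in which the jaws open and shut, and the axes are right-handed (so a half turn about z gives the same grasp; the last joint's range is limited). The gripper opens to 85 mm and grips with 20 to 120 N. Pads are 22 mm wide; open, the fingers measure 114 mm over their backs; the gripper's body (76 mm by 85 mm) begins 54 mm behind the grasp point. The pads swing forward as they close: fully open they stand 13 mm farther back than shut.
Start: joints at [-1.175, 0.091, 1.231, -0, 1.82, -0.057], TCP at [262.493, -539.55, 231.275] pointing down, gripper open.
Joint ranges: [-2.87, 2.87], [-0.86, 2.18], [0.17, 2.46], [-1.51, 4.65], [0.06, 2.69], [-2.65, 2.65]. Speed limits (rad/s): [2.57, 2.57, 3.01, 3.14, 3.14, 3.14].

## Interface

Orientations are given as a unit quaternion [w, x, y, z].
In Python, from plant import env, read_camera, calibration, job gives the robot as it stands. The module is installed in compiled form; this text tells all that it offers.
- The arm moves only by the tool arm_command, never from a script. Its argument "steps" is a list of rows, each an object with "rotation": the turn, a rotation vector about the world's x, y, z in rad, a list of three; "dp": the shift along the world's x, y, z in cm, a list of three; "grip": the opening in per cent of the stroke, from 0 (shut) to 100 (fully open). A call has 1 to 20 rows; each row is the pose to reach, as a shift and turn from the pose commanded when the call began; what a row does not reach only later rows make up. A row lasts 1/8 s, in which the tool goes at most 62.5 mm and 10.7 degrees, less where a joint would pass 70% of its speed; a pose out of reach is approached as far as the arm can. A call with a gripper value outside its range is refused whole. The fingers move at their own pace and stop on an object; "squeeze" is the grip in N (left out, the last holds). Time passes only in rows, so rows that repeat a pose let the fingers close. It gives the time, the measured TCP pose, the force and the opening at its end, in the units of the state.
- env.read_state(): the state, without advancing time (a new reading comes with each control period).
- read_camera(name): name is "scene" or "top" or "wrist"; returns (picture, depth): 384x512x3 uint8, red, green, blue; 384x512 float32, mm along the optical axis (not along the pixel's ray), 0 where there is no reading.
- calibration(name): a dict with "K" (3x3 intrinsics, pixels), "world_to_cam" (4x4, takes a point from world to camera coordinates). Camera axes: x right, y up, looking along -z (the intrinsics and any distortion apply to the point x, -y, -z); pixel columns grow to the right and rows downward; lengths in mm; the calibration is good to about 2 mm. The wrist camera is an equidistant fisheye: a pixel r from the principal point sees the ray r / f radians off the axis. A picture is of the moment at which its call begins: read the wrist's pose just before it. calibration takes no time and is no camera call; for the wrist camera it gives the pose at the moment of the call.
- job.job_done(): hands the job in, once; it reports no verdict.
The state is a dict: "t": time; "joint_pos": joint angles; "joint_velocities": joint speeds; "joint_efforts": joint torques, N m; "position": TCP position; "orientation": TCP orientation; "contact_force": force on the tool from outside, world axes, zero at the start; "ft_torque": the same for the moment, N m; "grip_width": finger opening in mm.
Only numpy, scipy, OpenCV 4.12 (cv2) and the standard library are available. Lean on these libraries where they do the work, as an engineer would, in place of code of your own. Each camera call takes 0.05 s, during which the arm holds its last target. There are 200 camera calls.

## Task

Push the pink pipette-tip rack along the bench, without lifting or tipping it, until it sits fully home in a bay of the loading nest: one long side flat against the back fence in front of the barcode reader, and one short end flat against the nest's centre rib. Use whichever side of the rib the rack starts on, and leave the blue rack and the reagent bottle where they are. Finish with the robot clear of everything.

Things in the scene. Friction and masses are not known exactly. Their poses are not given: they have to be found in the camera images.
- pink_rack: Loose pipette-tip rack: white box, pink top with magenta tips. 86 mm along own x, 128 mm along own y, 49 mm high; its upright white base, 34 mm high, is widest (the pink top is set back 2 mm all round). 0.18 to 0.35 kg; slides on the bench. Origin: centre of underside, z up. Starts with its x within 0.35 rad of world x, left (+y) or right (-y) of the rib.
- blue_rack: Bystander: same rack (86 x 128 x 49 mm, same axes and origin) with a light blue top and dark blue tips, on the other side of the rib. Leave it where it is.
- nest: Aluminium T fixed to the bench, stem (centre rib) towards the robot. Origin: on the bench, mid-length of the back fence's robot-side face; x points away from the robot, y along the fence; yaw within 0.15 rad. Fence x 0 to 12, y -150 to 150 mm; rib x -75 to 0, y -4 to 4 mm; both 20 mm high. Two grey barcode readers 36 mm high behind the fence, x 15 to 65 mm, 60 mm wide, at y 68 and -68 mm.
- reagent_bottle: Bystander: small amber jar with a blue cap, 48 mm diameter, 85 mm high, standing upright between the two racks, nearer the robot. Origin: centre of its underside.
- bay_left (a point): Where the rack's origin lies when fully home in the left (+y) bay: on the bench at x -43, y 68 mm in the nest's frame. Rack's long side parallel to the fence. The bay is bare bench with flat yellow outline.
- bay_right (a point): The same for the right (-y) bay: x -43, y -68 mm in the nest's frame.
Not all that is in view belongs to the job. What is shaped like the pink_rack but brown or yellow is not meant.

How it is judged:
By the outcome, as a careful person would: the job done as asked, in the order asked, and still so for the second after the job is handed in, with the robot touching nothing.
It also fails if it takes over 72 s, if anything falls off the work surface, if the arm or the gripper's body presses on something with over 40 N, if the wrist force passes 120 N, or if a joint passes its speed limit or range.

## Working session

There is one attempt and no reset: what is moved stays moved. The work goes in short steps, Python scripts to look and compute and a tool call to move; the robot and the scene stay as the last step left them, time stands still between calls to the robot, and variables do not carry over. Pictures are saved under pics/ and viewed, about 8 in all and at most 12, crops included, and the job is handed in when it is done.

Besides the shell and the picture viewer there is one more tool, called after ">>>" as name(argument=value, ...), one argument or row to a line, values as JSON. arm_command: Moves the arm, as the interface text tells. Its arguments: {"type":"object","properties":{"steps":{"type":"array","items":{"type":"object","properties":{"rotation":{"type":"array","items":{"type":"number"}},"dp":{"type":"array","items":{"type":"number"}},"grip":{"type":"number"}}}},"squeeze":{"type":"number"}},"required":["steps"]}

```bash
mkdir -p pics
cat > h.py <<'E'
import numpy as np, cv2
from plant import env, read_camera, calibration, job
def shot(n,f):
    p,d=read_camera(n); cv2.imwrite(f'pics/{f}.png',cv2.cvtColor(p,cv2.COLOR_RGB2BGR)); np.save(f'pics/{f}.npy',d); return p,d
def ray(n,uv,z,C=None):
    C=C or calibration(n); K=np.array(C['K']); T=np.array(C['world_to_cam']); uv=np.atleast_2d(uv).astype(float)
    x=(uv[:,0]-K[0,2])/K[0,0]; y=(uv[:,1]-K[1,2])/K[1,1]
    d=np.c_[x,-y,-np.ones(len(x))]@T[:3,:3]; o=-T[:3,:3].T@T[:3,3]
    return o+d*((z-o[2])/d[:,2])[:,None]
E
python3 - <<'E'
from h import *
a,_=shot('top','top0'); b,_=shot('scene','scene0')
for n in('top','scene'):
    c=calibration(n); print(n,c)
s=env.read_state(); print(s['t'],s['position'],s['orientation'],s['contact_force'],s['grip_width'])
E
```

```text
top {'K': array([[434.54531349,   0.        , 261.63584919],
       [  0.        , 434.54531349, 189.48623664],
       [  0.        ,   0.        ,   1.        ]]), 'world_to_cam': array([[-1.41454041e-02, -9.99818887e-01,  1.27318680e-02,
         8.60012895e+01],
       [ 9.86016182e-01, -1.18333355e-02,  1.66228942e-01,
        -4.80967496e+02],
       [-1.66048175e-01,  1.49052034e-02,  9.86004989e-01,
        -8.90761046e+02],
       [ 0.00000000e+00,  0.00000000e+00,  0.00000000e+00,
         1.00000000e+00]])}
scene {'K': array([[457.80593368,   0.        , 259.23140987],
       [  0.        , 457.80593368, 192.52758702],
       [  0.        ,   0.        ,   1.        ]]), 'world_to_cam': array([[ 7.69418481e-01,  6.38741728e-01,  2.05083351e-03,
        -4.41177825e+02],
       [-3.38788479e-01,  4.05373306e-01,  8.49055268e-01,
         9.89064582e+01],
       [ 5.41495676e-01, -6.53973614e-01,  5.28300053e-01,
        -1.21813864e+03],
       [ 0.00000000e+00,  0.00000000e+00,  0.00000000e+00,
         1.00000000e+00]])}
0.1 [ 262.38375704 -539.29294069  230.22494743] [-5.22383514e-04  8.47775337e-01 -5.30354743e-01 -7.42899314e-04] [-0.39856613 -0.23021315 -0.33464783] 84.92205190450646
```

View pics/top0.png

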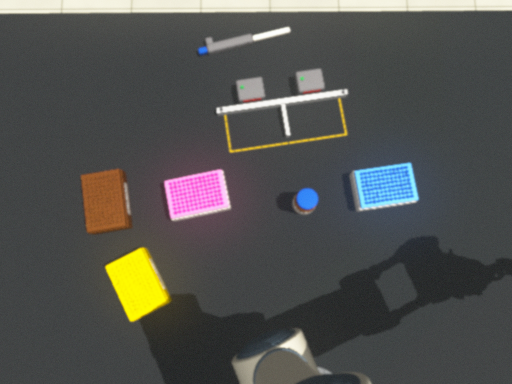

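View pics/scene0.png

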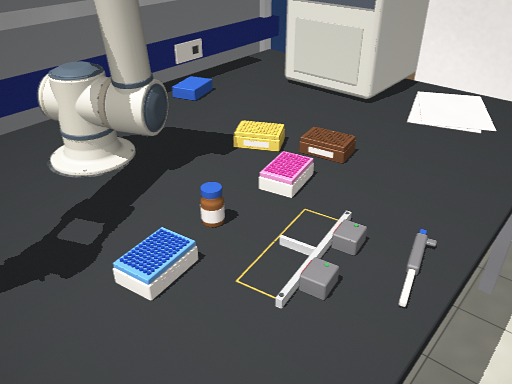

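Top view: three same-shaped racks on the left, brown (106,200), yellow (138,284) and pink (197,195). Pink/magenta is the one that fits, and it starts left (+y) of the rib. The nest is at (285,103), the bottle at (306,200) and the blue rack at (385,187).

```bash
cat >> h.py <<'E'
def pts(m): 
    c=max(cv2.findContours(m.astype(np.uint8),cv2.RETR_EXTERNAL,cv2.CHAIN_APPROX_NONE)[0],key=cv2.contourArea); return c[:,0,:]
def rect(P):
    (c,s,a)=cv2.minAreaRect(P[:,:2].astype(np.float32)); 
    a=np.deg2rad(a); w,h=s
    if w>h: a+=np.pi/2; w,h=h,w     # a: direction of short side (rack x)
    a=(a+np.pi/2)%np.pi-np.pi/2
    return np.round(c,1),round(w,1),round(h,1),round(a,4)
def pink(p):
    h=cv2.cvtColor(p,cv2.COLOR_RGB2HSV); return (h[...,0]>135)&(h[...,0]<175)&(h[...,1]>60)&(h[...,2]>90)
def bright(p,x0,x1,y0,y1):
    h=cv2.cvtColor(p,cv2.COLOR_RGB2HSV); m=(h[...,1]<60)&(h[...,2]>165)
    o=np.zeros_like(m); o[y0:y1,x0:x1]=m[y0:y1,x0:x1]; return o
E
python3 - <<'E'
from h import *
p=cv2.cvtColor(cv2.imread('pics/top0.png'),cv2.COLOR_BGR2RGB)
h=cv2.cvtColor(p,cv2.COLOR_RGB2HSV)
print('pink',rect(ray('top',pts(pink(p)),49)))
b=(h[...,0]>85)&(h[...,0]<125)&(h[...,1]>80)&(h[...,2]>90); b[:,:345]=0
print('blue',rect(ray('top',pts(b),49)))
c=(h[...,0]>100)&(h[...,0]<125)&(h[...,1]>120)&(h[...,2]>90); c[:,340:]=0;c[:170]=0
print('cap',rect(ray('top',pts(c),85)))
m=bright(p,205,360,85,140); n=pts(m); P=ray('top',n,20); print('T',rect(P))
# fence/rib pixels
ys,xs=np.nonzero(m); W=ray('top',np.c_[xs,ys],20)
f=rect(P); u=np.array([np.cos(f[3]),np.sin(f[3])]); v=np.array([-u[1],u[0]])
q=(W[:,:2]-f[0]); print(np.percentile(q@u,[0,2,50,98,100]),np.percentile(q@v,[0,1,99,100]))
s=(q@u)<-10; print('rib',s.sum(),np.polyfit(q[s]@u,q[s]@v,1),(q[s]@v).min(),(q[s]@v).max(),(q[s]@u).min())
fe=(q@u)>f[1]/2-25; print('fence fit',np.polyfit(q[fe]@v,q[fe]@u,1),[np.percentile(q[fe]@u,[2,50,98])])
crop=cv2.resize(cv2.imread('pics/top0.png')[70:240,60:440],None,fx=2.1,fy=2.1,interpolation=cv2.INTER_CUBIC)
cv2.imwrite('pics/crop0.png',crop)
E
```

```text
pink (array([477.9, 221.2]), 88.7, 127.8, np.float64(0.2064))
blue (array([ 489.1, -186.1]), 86.5, 129.4, np.float64(0.1231))
cap (array([455.4, -12. ]), 43.8, 44.4, np.float64(-0.8094))
T (array([652.3,  24.2]), 89.5, 300.0, np.float64(0.1432))
[-44.76152243 -30.07591858  39.04096838  82.27048372  88.68527511] [-149.99636395 -144.39761108  144.81622735  150.05094101]
rib 66 [0.01202557 1.18795463] -4.471531853442293 5.852056523827887 -44.761522428330956
fence fit [ 0.0459644  45.59747272] [array([29.51717644, 40.1630177 , 82.5399468 ])]
```

View pics/crop0.png

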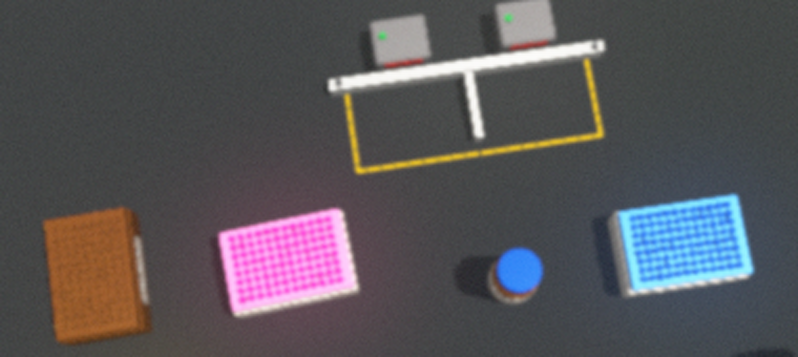

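The crop confirms pink is the target, and it starts on the left. In the nest frame, the rack is at about (-176, 220) and the nest yaw is 0.143. Plan:
1. Push +x' from the near face with the spread fingers, stopping just short of the fence.
2. Push -y' on the far end, stopping just short of the rib.
3. Press it home against the fence, then against the rib.

First I move behind the rack.

>>> arm_command(
  steps=[
    {"dp": [7,37,0],"rotation": [0,0,-0.15],"grip": 85},
    {"dp": [7,37,0],"rotation": [0,0,-0.31],"grip": 85},
    {"dp": [7,37,0],"rotation": [0,0,-0.31],"grip": 85},
    {"dp": [7,37,0],"rotation": [0,0,-0.31],"grip": 85},
    {"dp": [7,37,0],"rotation": [0,0,-0.31],"grip": 85},
    {"dp": [7,37,0],"rotation": [0,0,-0.31],"grip": 85},
    {"dp": [13.5,75,0],"rotation": [0,0,-0.31],"grip": 85},
    {"dp": [13.5,75,0],"rotation": [0,0,-0.31],"grip": 85},
    {"dp": [13.5,75,0],"rotation": [0,0,-0.31],"grip": 85},
    {"dp": [13.5,75,0],"rotation": [0,0,-0.31],"grip": 85},
    {"dp": [13.5,75,0],"rotation": [0,0,-0.31],"grip": 85},
    {"dp": [13.5,75,0],"rotation": [0,0,-0.31],"grip": 85},
    {"dp": [13.5,75,0],"rotation": [0,0,-0.31],"grip": 85},
    {"dp": [13.5,75,0],"rotation": [0,0,-0.31],"grip": 85},
    {"dp": [13.5,75,-13],"rotation": [0,0,-0.31],"grip": 85},
    {"dp": [13.5,75,-13],"rotation": [0,0,-0.31],"grip": 85},
    {"dp": [13.5,75,-13],"rotation": [0,0,-0.31],"grip": 85},
    {"dp": [13.5,75,-13],"rotation": [0,0,-0.31],"grip": 85},
  ],
)

```text
t: 2.35
position: [398.6, 209.8, 103.7]
orientation: [-0.001, 0.755, -0.656, 0.001]
contact_force: [0.1, -0.1, 0.8]
grip_width: 72.6
```

```bash
cat >> h.py <<'E'
O=np.array([685.2,28.9]); A=0.143; u=np.array([np.cos(A),np.sin(A)]); v=np.array([-u[1],u[0]])
def nest(p): p=np.asarray(p)[:2]-O; return np.round([p@u,p@v],1)
def stat():
    s=env.read_state(); w,x,y,z=s['orientation']; print('t',round(s['t'],2),np.round(s['position'],1),'yaw',round(np.arctan2(2*(x*y+w*z),1-2*(y*y+z*z)),3),'nest',nest(s['position']),'F',np.round(s['contact_force'],1),'g',round(s['grip_width'],1))
E
python3 - <<'E'
from h import *
stat(); p,d=shot('top','top1'); r=rect(ray('top',pts(pink(p)),49)); print(r,nest(r[0]))
E
```

```text
t 2.35 [398.6 209.8 103.7] yaw -1.43 nest [-257.9  219.9] F [ 0.1 -0.1  0.8] g 72.6
(array([484.9, 171.8]), 29.9, 83.1, np.float64(-1.3307)) [-177.9  170. ]
```

View pics/top1.png

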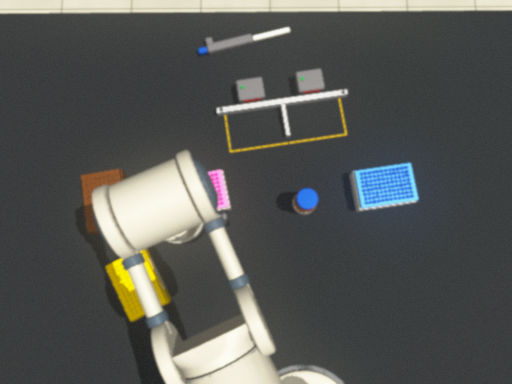

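The arm hides most of the pink rack in the top view, as expected; the bystanders haven't moved. Next I lower the fingers behind the rack and creep to contact.

>>> arm_command(
  steps=[
    {"dp": [0,0,-5],"rotation": [0,0,0],"grip": 85},
    {"dp": [0,0,-9.3],"rotation": [0,0,0],"grip": 85},
    {"dp": [0,0,-9.3],"rotation": [0,0,0],"grip": 85},
    {"dp": [0,0,-9.5],"rotation": [0,0,0],"grip": 85},
    {"dp": [0.7,0.1,-9.5],"rotation": [0,0,0],"grip": 85},
    {"dp": [1.4,0.2,-9.5],"rotation": [0,0,0],"grip": 85},
    {"dp": [2.1,0.3,-9.5],"rotation": [0,0,0],"grip": 85},
    {"dp": [2.8,0.4,-9.5],"rotation": [0,0,0],"grip": 85},
    {"dp": [3.5,0.5,-9.5],"rotation": [0,0,0],"grip": 85},
    {"dp": [4.2,0.6,-9.5],"rotation": [0,0,0],"grip": 85},
  ],
)

```text
t: 3.65
position: [439.8, 216.5, 6.2]
orientation: [0.0, 0.756, -0.655, -0.0]
contact_force: [-1.8, -1.0, 2.6]
grip_width: 72.6
```

Run:
```python
from h import *
stat(); s=env.read_state()
C=calibration('wrist'); print(C['K'],np.round(C['world_to_cam'],3))
shot('wrist','w1'); p,d=shot('scene','s1')
cv2.imwrite('pics/s1c.png',cv2.hconcat([cv2.imread('pics/s1.png')[90:290,140:340],cv2.imread('pics/w1.png')[92:292,156:356]]).repeat(2,0).repeat(2,1))
```

```text
t 3.65 [439.8 216.5   6.2] yaw -1.428 nest [-216.2  220.6] F [-1.8 -1.   2.6] g 72.6
[[297.31863964   0.         256.87504052]
 [  0.         297.31863964 192.56376397]
 [  0.           0.           1.        ]] [[ 1.42000e-01 -9.90000e-01 -1.00000e-03  1.51361e+02]
 [ 9.53000e-01  1.37000e-01 -2.71000e-01 -4.73707e+02]
 [ 2.68000e-01  3.80000e-02  9.63000e-01 -2.88315e+02]
 [ 0.00000e+00  0.00000e+00  0.00000e+00  1.00000e+00]]
```

View pics/s1c.png

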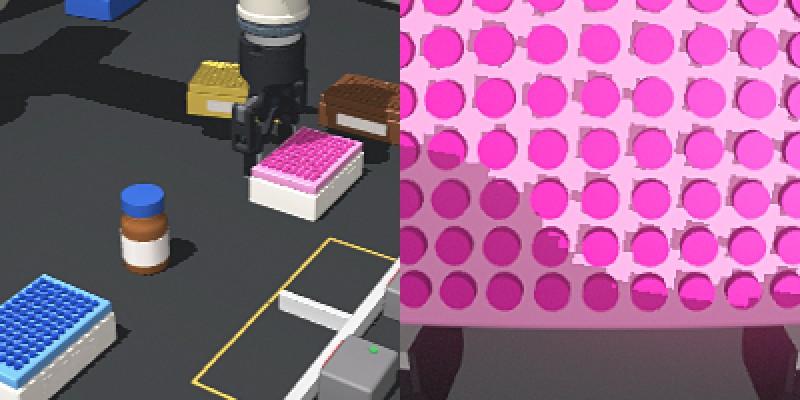

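The fingers sit symmetrically behind the pink rack (wrist view right half, finger tips at both bottom corners) and it is sliding. I'll continue the +x' push.

>>> arm_command(
  steps=[
    {"dp": [0.8,0.11,-0.1],"rotation": [0,0,0],"grip": 85},
    {"dp": [1.6,0.23,-0.2],"rotation": [0,0,0],"grip": 85},
    {"dp": [2.4,0.34,-0.2],"rotation": [0,0,0],"grip": 85},
    {"dp": [3.2,0.46,-0.2],"rotation": [0,0,0],"grip": 85},
    {"dp": [4.0,0.57,-0.2],"rotation": [0,0,0],"grip": 85},
    {"dp": [4.8,0.69,-0.2],"rotation": [0,0,0],"grip": 85},
    {"dp": [5.6,0.8,-0.2],"rotation": [0,0,0],"grip": 85},
    {"dp": [6.4,0.92,-0.2],"rotation": [0,0,0],"grip": 85},
    {"dp": [7.2,1.03,-0.2],"rotation": [0,0,0],"grip": 85},
    {"dp": [8.0,1.15,-0.2],"rotation": [0,0,0],"grip": 85},
    {"dp": [8.8,1.26,-0.2],"rotation": [0,0,0],"grip": 85},
    {"dp": [9.5,1.36,-0.2],"rotation": [0,0,0],"grip": 85},
    {"dp": [10.0,1.43,-0.2],"rotation": [0,0,0],"grip": 85},
    {"dp": [10.0,1.43,-0.2],"rotation": [0,0,0],"grip": 85},
  ],
)

```text
t: 5.5
position: [540.1, 230.8, 4.5]
orientation: [-0.0, 0.756, -0.655, 0.0]
contact_force: [-0.4, 1.1, 1.0]
grip_width: 72.4
```

```bash
cat >> h.py <<'E'
def wray(uv,z):   # equidistant fisheye
    C=calibration('wrist'); K=np.array(C['K']); T=np.array(C['world_to_cam']); uv=np.atleast_2d(uv).astype(float)
    q=(uv-K[:2,2])/K[0,0]; r=np.linalg.norm(q,axis=1)+1e-12; e=q*(np.sin(r)/r)[:,None]
    d=np.c_[e[:,0],-e[:,1],-np.cos(r)]@T[:3,:3]; o=-T[:3,:3].T@T[:3,3]
    return o+d*((z-o[2])/d[:,2])[:,None]
E
python3 - <<'E'
from h import *
stat(); p,d=shot('top','top2'); s,d2=shot('scene','s2'); w,d3=shot('wrist','w2')
m=pink(s); P=pts(m); r=rect(ray('scene',P,49)); print('scene',r,nest(r[0]))
m=pink(w); P=pts(m); ins=(P[:,0]>2)&(P[:,0]<509)&(P[:,1]>2)&(P[:,1]<381); W=wray(P,49); N=np.array([nest(a) for a in W]); print('wrist nest range',N.min(0),N.max(0),ins.mean(),rect(W))
m=pink(p); r=rect(ray('top',pts(m),49)); print('top',r,nest(r[0]))
cv2.imwrite('pics/c2.png',cv2.hconcat([cv2.imread('pics/s2.png')[60:360,200:500],cv2.resize(cv2.imread('pics/w2.png'),(400,300))]))
E
```

```text
t 5.5 [540.1 230.8   4.5] yaw -1.428 nest [-114.9  220.6] F [-0.4  1.1  1. ] g 72.4
scene (array([601.2, 222.9]), 85.7, 138.2, np.float64(0.1502)) [-55.5 204. ]
wrist nest range [-105.5  148.8] [-14.  283.7] 1.0 (array([595.3, 234.7]), 88.3, 137.1, np.float64(0.0729))
top (array([610. , 184.2]), 17.3, 64.7, np.float64(-1.4573)) [-52.3 164.4]
```

View pics/c2.png

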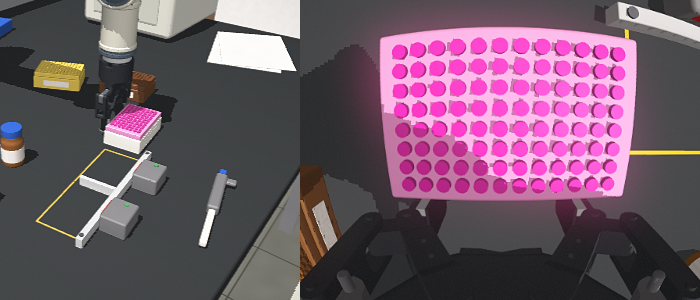

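The rack is square to the nest at about nest (-60, 217), roughly 17 mm short of the fence. Now I go round to its +y' end.

>>> arm_command(
  steps=[
    {"dp": [-1.5,-0.2,0],"rotation": [0,0,0],"grip": 85},
    {"dp": [-3,-0.4,0],"rotation": [0,0,0],"grip": 85},
    {"dp": [-3,-0.4,6],"rotation": [0,0,0],"grip": 55},
    {"dp": [-3,-0.4,11.5],"rotation": [0,0,0],"grip": 55},
    {"dp": [-3,-0.4,11.5],"rotation": [0,0,0.17],"grip": 55},
    {"dp": [0,4,11.5],"rotation": [0,0,0.35],"grip": 55},
    {"dp": [4.1,10.2,11.5],"rotation": [0,0,0.53],"grip": 55},
    {"dp": [4.1,10.2,11.5],"rotation": [0,0,0.7],"grip": 55},
    {"dp": [4.1,10.2,11.5],"rotation": [0,0,0.88],"grip": 55},
    {"dp": [4.1,10.2,11.5],"rotation": [0,0,1.05],"grip": 55},
    {"dp": [4.1,10.2,11.5],"rotation": [0,0,1.23],"grip": 55},
    {"dp": [4.1,10.2,11.5],"rotation": [0,0,1.4],"grip": 55},
    {"dp": [4.1,10.2,11.5],"rotation": [0,0,1.571],"grip": 55},
    {"dp": [4.1,10.2,11.5],"rotation": [0,0,1.571],"grip": 55},
    {"dp": [4.1,10.2,6],"rotation": [0,0,1.571],"grip": 55},
    {"dp": [4.1,10.2,0.1],"rotation": [0,0,1.571],"grip": 55},
    {"dp": [4.1,10.2,0.1],"rotation": [0,0,1.571],"grip": 55},
  ],
)

```text
t: 7.78
position: [578.9, 332.0, 1.9]
orientation: [0.001, 0.998, 0.07, -0.002]
contact_force: [0.5, 0.8, 0.5]
grip_width: 47.1
```

Run:
```python
from h import *
stat(); p,d=shot('top','top3'); w,_=shot('wrist','w3')
m=pink(p); r=rect(ray('top',pts(m),49)); print('top',r,nest(r[0]))
m=pink(w); W=wray(pts(m),49); r=rect(W); print('wrist',r,nest(r[0]))
cv2.imwrite('pics/c3.png',cv2.hconcat([cv2.imread('pics/top3.png')[20:270,40:365],cv2.resize(cv2.imread('pics/w3.png'),(333,250))]))
```

```text
t 7.78 [578.9 332.    1.9] yaw 0.139 nest [-62.  315.1] F [0.5 0.8 0.5] g 47.1
top (array([594.3, 235.4]), 86.3, 125.3, np.float64(0.1474)) [-60.5 217.3]Traceback (most recent call last):
  File "<stdin>", line 4, in <module>
  File "h.py", line 11, in pts
    c=max(cv2.findContours(m.astype(np.uint8),cv2.RETR_EXTERNAL,cv2.CHAIN_APPROX_NONE)[0],key=cv2.contourArea); return c[:,0,:]
ValueError: max() iterable argument is empty
```

Top view gives the rack at nest (-60.5, 217.3), yaw 0.147, as predicted. The wrist camera now faces away from it. Pushing along -y'.

>>> arm_command(
  steps=[
    {"dp": [0.26,-0.77,0.2],"rotation": [0,0,0],"grip": 55},
    {"dp": [0.37,-1.53,0.2],"rotation": [0,0,0],"grip": 55},
    {"dp": [0.48,-2.3,0.2],"rotation": [0,0,0],"grip": 55},
    {"dp": [0.59,-3.07,0.2],"rotation": [0,0,0],"grip": 55},
    {"dp": [0.7,-3.83,0.2],"rotation": [0,0,0],"grip": 55},
    {"dp": [0.81,-4.6,0.2],"rotation": [0,0,0],"grip": 55},
    {"dp": [0.92,-5.37,0.2],"rotation": [0,0,0],"grip": 55},
    {"dp": [1.03,-6.13,0.2],"rotation": [0,0,0],"grip": 55},
    {"dp": [1.14,-6.9,0.2],"rotation": [0,0,0],"grip": 55},
    {"dp": [1.25,-7.67,0.2],"rotation": [0,0,0],"grip": 55},
    {"dp": [1.37,-8.43,0.2],"rotation": [0,0,0],"grip": 55},
    {"dp": [1.48,-9.2,0.2],"rotation": [0,0,0],"grip": 55},
    {"dp": [1.59,-9.97,0.2],"rotation": [0,0,0],"grip": 55},
    {"dp": [1.7,-10.73,0.2],"rotation": [0,0,0],"grip": 55},
    {"dp": [1.81,-11.5,0.2],"rotation": [0,0,0],"grip": 55},
    {"dp": [1.92,-12.27,0.2],"rotation": [0,0,0],"grip": 55},
    {"dp": [2.03,-13.0,0.2],"rotation": [0,0,0],"grip": 55},
    {"dp": [2.14,-13.8,0.2],"rotation": [0,0,0],"grip": 55},
    {"dp": [2.25,-14.5,0.2],"rotation": [0,0,0],"grip": 55},
    {"dp": [2.25,-14.5,0.2],"rotation": [0,0,0],"grip": 55},
  ],
)

```text
t: 10.38
position: [603.0, 186.7, 7.0]
orientation: [0.0, 0.997, 0.071, -0.0]
contact_force: [0.4, 0.5, 0.2]
grip_width: 47.0
```

Run:
```python
from h import *
stat(); p,d=shot('top','top4'); s,_=shot('scene','s4')
m=pink(p); r=rect(ray('top',pts(m),49)); print('top',r,nest(r[0]))
m=pink(s); r=rect(ray('scene',pts(m),49)); print('scene',r,nest(r[0]))
cv2.imwrite('pics/c4.png',cv2.hconcat([cv2.imread('pics/top4.png')[50:250,150:350],cv2.imread('pics/s4.png')[120:320,200:400]]).repeat(2,0).repeat(2,1))
```

```text
t 10.38 [603.  186.7   7. ] yaw 0.142 nest [-58.9 167.9] F [0.4 0.5 0.2] g 47.0
top (array([615.9,  78.9]), 61.8, 84.4, np.float64(-1.4114)) [-61.5  59.4]
scene (array([618.1, 102.1]), 86.4, 135.5, np.float64(0.1438)) [-56.  82.]
```

View pics/c4.png

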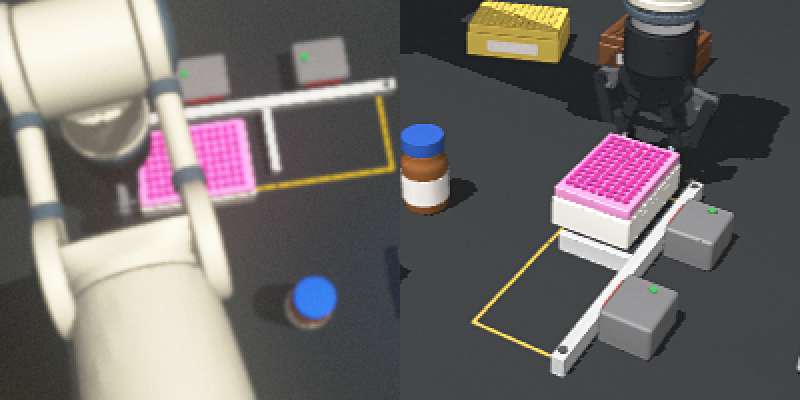

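The rack sits between the yellow outline and the fence, about 27 mm from the rib. I'll push 17 mm more, then go round to the near face.

>>> arm_command(
  steps=[
    {"dp": [0.12,-0.84,0],"rotation": [0,0,0],"grip": 55},
    {"dp": [0.24,-1.68,0],"rotation": [0,0,0],"grip": 55},
    {"dp": [0.24,-1.68,0],"rotation": [0,0,0],"grip": 55},
    {"dp": [-0.1,0.8,0],"rotation": [0,0,0],"grip": 55},
    {"dp": [-0.1,0.8,0],"rotation": [0,0,0],"grip": 55},
    {"dp": [-0.1,0.8,6],"rotation": [0,0,0],"grip": 55},
    {"dp": [-0.1,0.8,12],"rotation": [0,0,0],"grip": 55},
    {"dp": [-3,-2,12],"rotation": [0,0,-0.17],"grip": 85},
    {"dp": [-6.7,-6,12],"rotation": [0,0,-0.35],"grip": 85},
    {"dp": [-6.7,-10,12],"rotation": [0,0,-0.53],"grip": 85},
    {"dp": [-6.7,-10,12],"rotation": [0,0,-0.7],"grip": 85},
    {"dp": [-6.7,-10,12],"rotation": [0,0,-0.88],"grip": 85},
    {"dp": [-6.7,-10,12],"rotation": [0,0,-1.05],"grip": 85},
    {"dp": [-6.7,-10,12],"rotation": [0,0,-1.23],"grip": 85},
    {"dp": [-6.7,-10,12],"rotation": [0,0,-1.4],"grip": 85},
    {"dp": [-6.7,-10,12],"rotation": [0,0,-1.571],"grip": 85},
    {"dp": [-6.7,-10,12],"rotation": [0,0,-1.571],"grip": 85},
    {"dp": [-6.7,-10,6],"rotation": [0,0,-1.571],"grip": 85},
    {"dp": [-6.7,-10,-0.2],"rotation": [0,0,-1.571],"grip": 85},
    {"dp": [-6.7,-10,-0.2],"rotation": [0,0,-1.571],"grip": 85},
  ],
)

```text
t: 12.98
position: [531.5, 87.0, -0.4]
orientation: [0.004, 0.757, -0.654, -0.004]
contact_force: [-0.7, -0.0, -0.2]
grip_width: 72.4
```

Run:
```python
from h import *
stat(); w,_=shot('wrist','w5'); p,_=shot('top','top5')
m=pink(w); W=wray(pts(m),49); r=rect(W); print('wrist',r,nest(r[0]))
```

```text
t 12.97 [ 5.315e+02  8.700e+01 -4.000e-01] yaw -1.425 nest [-143.8   79.4] F [-0.7 -0.  -0.2] g 72.4
wrist (array([610.5,  98. ]), 84.9, 139.9, np.float64(0.1489)) [-64.1  79. ]
```

View pics/w5.png

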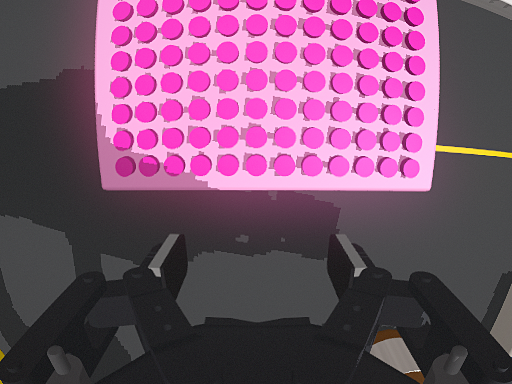

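The rack is ahead of the fingers, nest (-62, 79), centred. Now I push it to the fence, creeping at the end.

>>> arm_command(
  steps=[
    {"dp": [1.0,0.14,0.3],"rotation": [0,0,0],"grip": 85},
    {"dp": [2.0,0.29,0.3],"rotation": [0,0,0],"grip": 85},
    {"dp": [2.6,0.37,0.3],"rotation": [0,0,0],"grip": 85},
    {"dp": [3.2,0.46,0.3],"rotation": [0,0,0],"grip": 85},
    {"dp": [3.7,0.53,0.3],"rotation": [0,0,0],"grip": 85},
    {"dp": [4.0,0.57,0.3],"rotation": [0,0,0],"grip": 85},
    {"dp": [4.2,0.6,0.3],"rotation": [0,0,0],"grip": 85},
    {"dp": [4.3,0.61,0.3],"rotation": [0,0,0],"grip": 85},
    {"dp": [4.4,0.63,0.3],"rotation": [0,0,0],"grip": 85},
    {"dp": [4.4,0.63,0.3],"rotation": [0,0,0],"grip": 85},
  ],
)

```text
t: 14.32
position: [576.4, 93.6, 8.1]
orientation: [0.003, 0.756, -0.655, -0.003]
contact_force: [-17.4, -1.6, 11.0]
grip_width: 72.4
```

Run:
```python
from h import *
stat(); w,_=shot('wrist','w6'); s,_=shot('scene','s6'); stat()
print(np.round(env.read_state()['ft_torque'],2))
m=pink(w); W=wray(pts(m),49); r=rect(W); print('wrist',r,nest(r[0]))
m=pink(s); r=rect(ray('scene',pts(m),49)); print('scene',r,nest(r[0]))
cv2.imwrite('pics/c6.png',cv2.hconcat([cv2.resize(cv2.imread('pics/s6.png')[140:290,220:370],(400,400),interpolation=cv2.INTER_CUBIC),cv2.imread('pics/w6.png')[:400,112:512]][:1]+[cv2.copyMakeBorder(cv2.imread('pics/w6.png')[:,100:500],0,16,0,0,0)]))
```

```text
t 14.32 [576.4  93.6   8.1] yaw -1.428 nest [-98.5  79.6] F [-17.4  -1.6  11. ] g 72.4
t 14.43 [576.4  93.6   8. ] yaw -1.428 nest [-98.5  79.6] F [-18.2  -2.2  10.9] g 72.3
[-0.44  2.61 -0.3 ]
wrist (array([628.6,  96.7]), 83.8, 129.9, np.float64(0.1316)) [-46.4  75.2]
scene (array([637.2,  87.8]), 84.5, 134.9, np.float64(0.1408)) [-39.1  65.1]
```

View pics/c6.png

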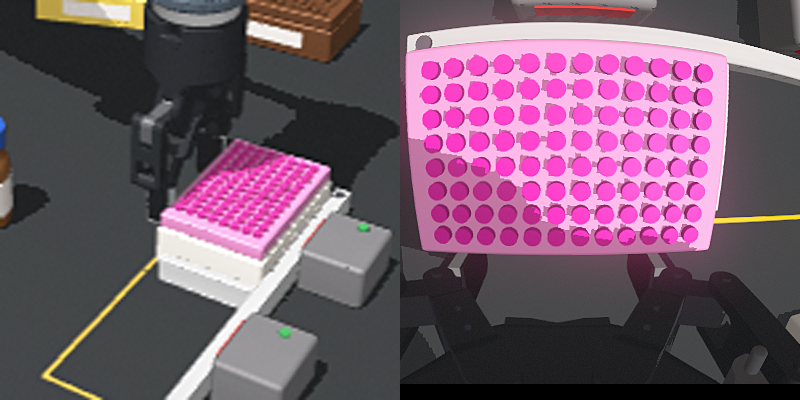

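The rack's long side is against the fence with 18 N reaction, and the fence white runs along its edge. Next is the +y' end for the push to the rib.

>>> arm_command(
  steps=[
    {"dp": [-1.0,-0.14,0],"rotation": [0,0,0],"grip": 85},
    {"dp": [-3,-0.4,0],"rotation": [0,0,0],"grip": 85},
    {"dp": [-3,-0.4,0],"rotation": [0,0,0],"grip": 85},
    {"dp": [-3,-0.4,6],"rotation": [0,0,0],"grip": 45},
    {"dp": [-3,-0.4,12],"rotation": [0,0,0],"grip": 45},
    {"dp": [-3,2,12],"rotation": [0,0,0.17],"grip": 45},
    {"dp": [0,6,12],"rotation": [0,0,0.35],"grip": 45},
    {"dp": [3.4,10.5,12],"rotation": [0,0,0.53],"grip": 45},
    {"dp": [3.4,10.5,12],"rotation": [0,0,0.7],"grip": 45},
    {"dp": [3.4,10.5,12],"rotation": [0,0,0.88],"grip": 45},
    {"dp": [3.4,10.5,12],"rotation": [0,0,1.05],"grip": 45},
    {"dp": [3.4,10.5,12],"rotation": [0,0,1.23],"grip": 45},
    {"dp": [3.4,10.5,12],"rotation": [0,0,1.4],"grip": 45},
    {"dp": [3.4,10.5,12],"rotation": [0,0,1.571],"grip": 45},
    {"dp": [3.4,10.5,12],"rotation": [0,0,1.571],"grip": 45},
  ],
)

```text
t: 16.3
position: [614.6, 199.2, 128.1]
orientation: [-0.0, 0.997, 0.071, 0.0]
contact_force: [0.2, 0.1, -0.4]
grip_width: 39.0
```

Run:
```python
from h import *
stat(); p,_=shot('top','top7')
m=pink(p); r=rect(ray('top',pts(m),49)); print('top',r,nest(r[0]))
q=bright(p,205,360,85,140); r=rect(ray('top',pts(q),20)); print(r)
cv2.imwrite('pics/c7.png',cv2.resize(p[60:180,180:370,::-1],None,fx=4,fy=4,interpolation=cv2.INTER_CUBIC))
```

```text
t 16.3 [614.6 199.2 128.1] yaw 0.142 nest [-45.6 178.6] F [ 0.2  0.1 -0.4] g 39.0
top (array([631. ,  74.3]), 80.8, 82.0, np.float64(0.1393)) [-47.2  52.7]
(array([656.,   1.]), 85.9, 227.4, np.float64(0.1396))
```

View pics/c7.png

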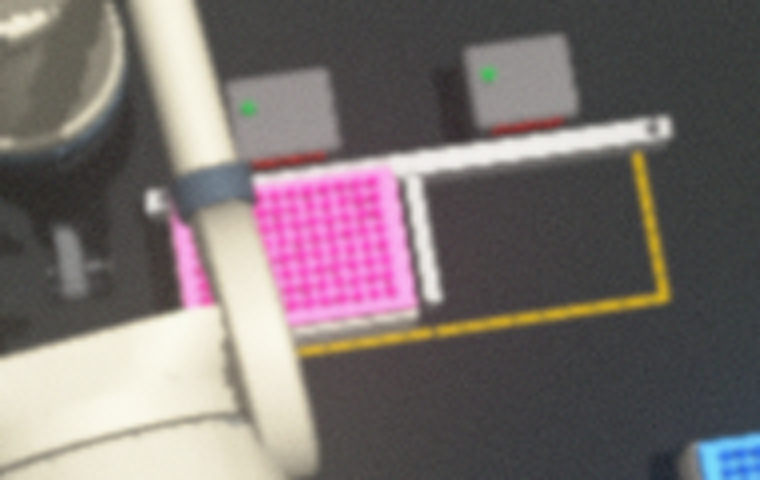

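The rack is flat along the fence with a gap of about 8 mm to the rib. Lowering and pushing towards the rib.

>>> arm_command(
  steps=[
    {"dp": [0,0,-6],"rotation": [0,0,0],"grip": 45},
    {"dp": [0,0,-12],"rotation": [0,0,0],"grip": 45},
    {"dp": [0,0,-12.2],"rotation": [0,0,0],"grip": 45},
    {"dp": [0.14,-1.0,-12.2],"rotation": [0,0,0],"grip": 45},
    {"dp": [0.29,-2.0,-12.2],"rotation": [0,0,0],"grip": 45},
    {"dp": [0.37,-2.6,-12.2],"rotation": [0,0,0],"grip": 45},
    {"dp": [0.43,-3.0,-12.2],"rotation": [0,0,0],"grip": 45},
    {"dp": [0.46,-3.2,-12.2],"rotation": [0,0,0],"grip": 45},
    {"dp": [0.49,-3.4,-12.2],"rotation": [0,0,0],"grip": 45},
    {"dp": [0.49,-3.4,-12.2],"rotation": [0,0,0],"grip": 45},
  ],
)

```text
t: 17.6
position: [618.9, 165.1, 6.3]
orientation: [0.0, 0.997, 0.072, 0.0]
contact_force: [-0.6, 1.5, 0.7]
grip_width: 38.4
```

>>> arm_command(
  steps=[
    {"dp": [0.01,-0.1,0],"rotation": [0,0,0],"grip": 45},
    {"dp": [0.03,-0.2,0],"rotation": [0,0,0],"grip": 45},
    {"dp": [0.04,-0.3,0],"rotation": [0,0,0],"grip": 45},
    {"dp": [0.04,-0.3,0],"rotation": [0,0,0],"grip": 45},
  ],
)

```text
t: 18.1
position: [618.9, 164.4, 6.3]
orientation: [-0.002, 0.997, 0.072, -0.0]
contact_force: [-0.3, 9.3, 0.5]
grip_width: 38.5
```

>>> arm_command(
  steps=[
    {"dp": [0.01,-0.1,0],"rotation": [0,0,0],"grip": 45},
    {"dp": [0.03,-0.2,0],"rotation": [0,0,0],"grip": 45},
    {"dp": [0.03,-0.25,0],"rotation": [0,0,0],"grip": 45},
    {"dp": [0.03,-0.25,0],"rotation": [0,0,0],"grip": 45},
  ],
)

```text
t: 18.6
position: [618.9, 164.5, 6.4]
orientation: [-0.004, 0.997, 0.073, 0.0]
contact_force: [-1.3, 17.2, 0.8]
grip_width: 38.5
```

The rack is stopped at the rib with 17 N. I'll retreat and re-press it on the fence, since the last push could have opened a gap there.

>>> arm_command(
  steps=[
    {"dp": [-0.2,1.5,0],"rotation": [0,0,0],"grip": 45},
    {"dp": [-0.4,3,0],"rotation": [0,0,0],"grip": 45},
    {"dp": [-0.4,3,0],"rotation": [0,0,0],"grip": 45},
    {"dp": [-0.4,3,6],"rotation": [0,0,0],"grip": 45},
    {"dp": [-0.4,3,12],"rotation": [0,0,0],"grip": 45},
    {"dp": [-3,0,12],"rotation": [0,0,-0.17],"grip": 85},
    {"dp": [-7,-4,12],"rotation": [0,0,-0.35],"grip": 85},
    {"dp": [-8.2,-8.3,12],"rotation": [0,0,-0.53],"grip": 85},
    {"dp": [-8.2,-8.3,12],"rotation": [0,0,-0.7],"grip": 85},
    {"dp": [-8.2,-8.3,12],"rotation": [0,0,-0.88],"grip": 85},
    {"dp": [-8.2,-8.3,12],"rotation": [0,0,-1.05],"grip": 85},
    {"dp": [-8.2,-8.3,12],"rotation": [0,0,-1.23],"grip": 85},
    {"dp": [-8.2,-8.3,12],"rotation": [0,0,-1.4],"grip": 85},
    {"dp": [-8.2,-8.3,12],"rotation": [0,0,-1.571],"grip": 85},
    {"dp": [-8.2,-8.3,12],"rotation": [0,0,-1.571],"grip": 85},
    {"dp": [-8.2,-8.3,6],"rotation": [0,0,-1.571],"grip": 85},
    {"dp": [-8.2,-8.3,0],"rotation": [0,0,-1.571],"grip": 85},
    {"dp": [-8.2,-8.3,0],"rotation": [0,0,-1.571],"grip": 85},
  ],
)

```text
t: 20.85
position: [533.2, 75.9, 0.7]
orientation: [0.004, 0.757, -0.654, -0.004]
contact_force: [-0.4, 0.0, 0.4]
grip_width: 72.9
```

Run:
```python
from h import *
stat(); w,_=shot('wrist','w8')
m=pink(w); W=wray(pts(m),49); r=rect(W); print('wrist',r,nest(r[0]))
```

```text
t 20.85 [533.2  75.9   0.7] yaw -1.425 nest [-143.7   68.2] F [-0.4  0.   0.4] g 72.9
wrist (array([617.4,  93.1]), 66.1, 136.0, np.float64(0.129)) [-58.   73.2]
```

>>> arm_command(
  steps=[
    {"dp": [1.2,0.17,0],"rotation": [0,0,0],"grip": 85},
    {"dp": [2.4,0.34,0],"rotation": [0,0,0],"grip": 85},
    {"dp": [3.4,0.49,0],"rotation": [0,0,0],"grip": 85},
    {"dp": [3.8,0.54,0],"rotation": [0,0,0],"grip": 85},
    {"dp": [4.0,0.57,0],"rotation": [0,0,0],"grip": 85},
    {"dp": [4.1,0.59,0],"rotation": [0,0,0],"grip": 85},
    {"dp": [4.2,0.6,0],"rotation": [0,0,0],"grip": 85},
    {"dp": [4.3,0.61,0],"rotation": [0,0,0],"grip": 85},
    {"dp": [4.3,0.61,0],"rotation": [0,0,0],"grip": 85},
  ],
)

```text
t: 22.02
position: [578.0, 82.4, 6.1]
orientation: [0.002, 0.756, -0.655, -0.002]
contact_force: [-11.1, -1.6, 7.3]
grip_width: 72.7
```

```bash
python3 -c "
from h import *
stat()"
```

```text
t 22.02 [578.   82.4   6.1] yaw -1.428 nest [-98.5  68.2] F [-11.1  -1.6   7.3] g 72.7
```

It stops at the same place (-98.5), so the fence contact held. Backing off and clearing away.

>>> arm_command(
  steps=[
    {"dp": [-1.0,-0.14,0],"rotation": [0,0,0],"grip": 85},
    {"dp": [-3.5,-0.5,0],"rotation": [0,0,0],"grip": 85},
    {"dp": [-3.5,-0.5,0],"rotation": [0,0,0],"grip": 85},
    {"dp": [-3.5,-0.5,6],"rotation": [0,0,0],"grip": 85},
    {"dp": [-3.5,-0.5,12],"rotation": [0,0,0],"grip": 85},
    {"dp": [-3.5,-0.5,18],"rotation": [0,0,0],"grip": 85},
    {"dp": [-3.5,-0.5,22],"rotation": [0,0,0],"grip": 85},
    {"dp": [-3.5,-0.5,22],"rotation": [0,0,0],"grip": 85},
    {"dp": [-22.5,-53,22],"rotation": [0,0,0],"grip": 85},
    {"dp": [-22.5,-53,22],"rotation": [0,0,0],"grip": 85},
    {"dp": [-22.5,-53,22],"rotation": [0,0,0],"grip": 85},
    {"dp": [-22.5,-53,22],"rotation": [0,0,0],"grip": 85},
    {"dp": [-22.5,-53,22],"rotation": [0,0,0],"grip": 85},
    {"dp": [-22.5,-53,22],"rotation": [0,0,0],"grip": 85},
    {"dp": [-22.5,-53,22],"rotation": [0,0,0],"grip": 85},
    {"dp": [-22.5,-53,22],"rotation": [0,0,0],"grip": 85},
    {"dp": [-22.5,-53,22],"rotation": [0,0,0],"grip": 85},
    {"dp": [-22.5,-53,22],"rotation": [0,0,0],"grip": 85},
    {"dp": [-22.5,-53,22],"rotation": [0,0,0],"grip": 85},
    {"dp": [-22.5,-53,22],"rotation": [0,0,0],"grip": 85},
  ],
)

```text
t: 24.52
position: [356.4, -446.3, 226.2]
orientation: [-0.0, 0.756, -0.654, 0.0]
contact_force: [0.4, 0.2, 0.6]
grip_width: 72.4
```

Run:
```python
from h import *
stat(); p,_=shot('top','top9'); s,_=shot('scene','s9')
r=rect(ray('top',pts(pink(p)),49)); print('top',r,nest(r[0]))
h=cv2.cvtColor(p,cv2.COLOR_RGB2HSV)
b=(h[...,0]>85)&(h[...,0]<125)&(h[...,1]>80)&(h[...,2]>90); b[:,:345]=0
print('blue',rect(ray('top',pts(b),49)))
c=(h[...,0]>100)&(h[...,0]<125)&(h[...,1]>120)&(h[...,2]>90); c[:,340:]=0;c[:170]=0
print('cap',rect(ray('top',pts(c),85)))
a=cv2.resize(p[70:170,210:360,::-1],(600,400)[:2],interpolation=cv2.INTER_CUBIC)[:, :420]
b=cv2.resize(s[180:310,230:370,::-1],(380,353),interpolation=cv2.INTER_CUBIC)
cv2.imwrite('pics/c9.png',cv2.hconcat([a,cv2.copyMakeBorder(b,0,47,0,0,0)]))
```

```text
t 24.52 [ 356.4 -446.3  226.2] yaw -1.426 nest [-393.2 -423.5] F [0.4 0.2 0.6] g 72.4
top (array([627.8,  94.1]), 80.1, 119.4, np.float64(0.1433)) [-47.5  72.7]
blue (array([ 488.8, -186.1]), 86.6, 128.5, np.float64(0.1342))
cap (array([454.8, -11.5]), 43.1, 44.9, np.float64(-0.012))
```

View pics/c9.png

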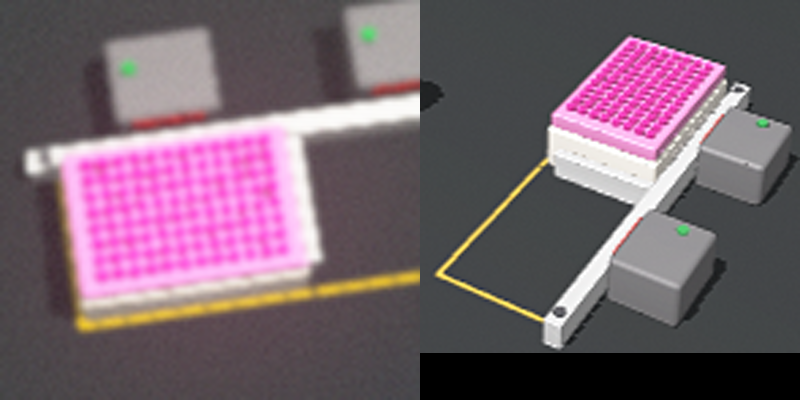

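Run:
```python
from h import *
p=cv2.imread('pics/top9.png')[:,:,::-1]; d=np.load('pics/top9.npy'); C=calibration('top');K=C['K'];T=np.array(C['world_to_cam'])
def xyz(m):
    ys,xs=np.nonzero(m&(d>0)); z=d[ys,xs]; c=np.c_[(xs-K[0,2])/K[0,0]*z,-(ys-K[1,2])/K[1,1]*z,-z]; return (c-T[:3,3])@T[:3,:3]
X=xyz(pink(np.ascontiguousarray(p))); X=X[X[:,2]>40]
N=np.array([nest(a) for a in X]); A_=np.c_[N,np.ones(len(N))]; k=np.linalg.lstsq(A_,X[:,2],rcond=None)[0]
print('top z',np.percentile(X[:,2],[10,50,90]),'tilt',k[:2],N.min(0),N.max(0))
# fence & rib edges at heights from depth, nest frame; rack base z 25..38
m=np.zeros(d.shape,bool); m[85:160,205:360]=1; Y=xyz(m); M=np.array([nest(a) for a in Y])
for n,s in(('fence free part',(M[:,1]<-20)&(M[:,1]>-145)&(Y[:,2]>15)&(Y[:,2]<24)&(M[:,0]>-15)&(M[:,0]<14)),('rib',(abs(M[:,1])<15)&(M[:,0]<-10)&(Y[:,2]>15)&(Y[:,2]<24)),('rack',(Y[:,2]>27)&(M[:,0]<8)&(M[:,0]>-110))):
    print(n,s.sum(),np.percentile(M[s],[2,50,98],axis=0).round(1).tolist())
```

```text
top z [44.37947323 47.12454393 50.22729667] tilt [-0.00555567 -0.00584638] [-253.4  -15.5] [ -6.1 131.2]
fence free part 331 [[-2.5, -141.7], [3.4, -79.3], [13.3, -22.9]]
rib 90 [[-88.0, -2.4], [-47.2, 0.7], [-12.5, 12.2]]
rack 2246 [[-87.1, 9.8], [-49.7, 70.2], [-6.1, 130.4]]
```

```bash
python3 -c "
from h import *
stat(); print(job.job_done())"
```

```text
t 24.62 [ 356.4 -446.4  226.6] yaw -1.426 nest [-393.2 -423.6] F [-0.4  0.5 -0.1] g 72.5
the job is handed in; nothing more can be done
None
```

The pink rack is in the left bay, pushed against the back fence and the centre rib. I handed the job in at 24.6 s of the 72 s, with the arm parked clear; no verdict came back.

**How it was done:** I pushed with the spread fingers low on the white base. The rack went towards the fence, then along to just short of the rib, then home on the fence, home on the rib, and once more against the fence.

**Last checks:**
- **Seating:** the rack stopped firmly at the rib (about 17 N) and the fence (about 18 N, then 11 N). The fence re-press stopped at the same place.
- **Flatness:** rack yaw is 0.143 rad, the same as the nest. Its top is level (tilt under 0.006 rad) and measures about 47 mm high, so it is flat on the bench.
- **Bystanders:** the blue rack and the bottle moved less than 1 mm, which is within measurement noise.

**One disagreement:** the final top-camera centre reads (-47.5, 72.7) mm in my estimated nest frame, against the ideal (-43, 68). The depth data put the fence face about 2.5 mm nearer the robot than I assumed. That explains part of the x error, and nothing I measured explains the y error. I judged it to be measurement bias, because the contact stops and the final close-up both show the rack home.

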